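# Count to the third gap and park the striker

### The arm

A 7-joint arm with a two-finger parallel gripper is mounted at the origin on the work surface. World frame = base frame: x ahead of the robot, y to its left, z up, the work surface at z = 0. Lengths are in m, angles in rad, forces in N, time in s.
With the tool pointing down it reaches from about 0.425 to 0.8 m from the base axis. Payload 8.3 kg.
Tool frame: the origin (TCP) lies on the centre line of the jaws, within the pads' length; the fingertips stand 25 mm ahead of it and the grasp point (between the pads) lies 6 mm ahead of it; z points along the fingers, y is the direction in which the jaws open and shut (so a half turn about z gives the same grasp; the last joint's range is limited). The gripper opens to 85 mm and grips with 20 to 120 N. Pads are 22 mm wide; open, the fingers measure 114 mm over their backs; the gripper's body (76 mm by 85 mm) begins 54 mm behind the grasp point. The pads swing forward as they close: fully open they stand 13 mm farther back than shut.
Start: joints at [1.173, 0.383, 0.016, 1.37, -0.006, 1.388, -0.046], TCP at [0.205, -0.59, 0.256] pointing down, gripper open.
Joint ranges: [-2.95, 2.95], [-0.25, 2.06], [-1.52, 1.56], [0.18, 2.33], [-1.44, 4.58], [0.02, 2.06], [-3.01, 3.01]. Speed limits (rad/s): [2.39, 2.39, 3.01, 3.01, 3.14, 3.14, 3.14].

### API

Orientations are given as [roll, pitch, yaw] about the fixed x, y, z axes, in that order (R = Rz(yaw) Ry(pitch) Rx(roll)).
In Python, from workcell import arm gives the robot as it stands. Calls block until the motion is done:
- arm.reach(position, orientation): joint-space move of the TCP to a pose.
- arm.movel(position, ori=None, v=0.15): straight line of the TCP; ori=None keeps the orientation; v is the mean speed in m/s.
- arm.movej(angles): joint-space move.
- arm.grip(opening, squeeze=None): finger opening in m; squeeze is the grip in N (None keeps the last); returns when the fingers have stopped.
- arm.wait(seconds).
- arm.inverse_kinematics(position, orientation): joint angles nearest the present ones, or None.
- arm.sense(): the state.
- arm.read_camera(name): name is "side" or "top" or "wrist"; returns a dict with "pixels" (420x560x3 uint8, red, green, blue), "fx", "fy", "cx", "cy" (pixels), "camera_from_world" (4x4, takes a point from world to camera coordinates); the wrist camera has in their place "hand_eye" (4x4, takes a point from camera to tool coordinates, whose origin is the TCP and whose axes are the flange's). Camera axes: x right, y down, z forward; pixel columns grow to the right and rows downward; lengths in m; the calibration is good to about 2 mm. A picture is of the moment at which its call begins: read the wrist's pose just before it. There is no depth.
A pose or a line that the arm cannot do raises arm.Unreachable and nothing moves.
- arm.hand_in(): hands the job in, once; it reports no verdict.
Trained networks look in the newest picture that a camera, given by its name, has taken for a name from the list of things; names that differ only in an ending like _2 or _b are one class to them, and where a whole thing is asked for, a point or a joint stands for the part that bears it (a point fixed in the world has none). Each returns a list of dicts, best first, with "score" (0 to 1); they miss things now and then, are a little off and sometimes report something else, mostly with a low value. They report only what shows in the picture. A call takes as long as a camera call. They do not tell look-alikes from the thing itself.
- arm.spot_in(name, camera): "extent" ([left, top, right, bottom] in pixels, round what is visible of it).
The state is a dict: "clock": time; "joint_pos": joint angles; "qd": joint speeds; "joint_torque": joint torques, N m; "eef_pos": TCP position; "eef_rot": TCP orientation; "force": force on the tool from outside, world axes, zero at the start; "moment": the same for the moment, N m; "gripper_width": finger opening in m.
Only numpy, scipy, OpenCV 4.12 (cv2) and the standard library are available. Lean on these libraries where they do the work, as an engineer would, in place of code of your own. Each camera call takes 0.05 s, during which the arm holds its last target.

### The job

Beginning at the end with the round knob, run a fingertip lightly along the sprung rail on top of the divider rack, over the first gap and the second, and stop at the third. Then push the striker, the largest of the discs lying flat on the carrom board, across the board into that third gap until it is fully home against the back, and take your hand clear. Only touch and push: lift nothing, and leave the coins, jug and bowl where they are.

Things in the scene. Friction and masses are not known exactly. Their poses are not given: they have to be found in the camera images.
- rack: wooden divider rack fixed on the carrom board (playing surface at z = 10 mm), 344 mm long (its y), 46 mm deep (its x, pointing away from the robot). Origin: centre of its underside, on the playing surface. Six gaps, open towards -x and upwards, centred at y = -140, -84, -28, 28, 84, 140 mm, each 48 mm wide. Count them from the end that bears the knob, sometimes +y and sometimes -y
- mouth (a point): point on the playing surface in the middle of the rack's open front, at x = -23, y = 0, z = 0 mm in the rack's frame, axes as the rack's. The gaps run from here 32 mm deep to a back wall 28 mm tall, its face at x = 9 mm in the rack's frame. Dividers are 8 mm thick and 24 mm tall with round noses; the gaps' floor is the playing surface
- rail: wooden rail 14 mm (x) by 340 mm (y) by 8 mm, level along the top of the rack's back wall over all six gaps. Origin: centre of its underside, at x = 16, y = 0, z = 36 mm in the rack's frame; its top is 8 mm higher, 54 mm above world z = 0 when untouched. It is sprung straight down over 8 mm of travel: about 1 N starts it moving, about 4 N presses it to the stop
- knob (a point): centre of the round steel knob, 28 mm across, on one end block of the rack (the other end block is plain; blocks 24 mm long, 36 mm tall). It stands on the rail's line: x = 16, y = +184 or -184, z = 60 mm in the rack's frame. Along the rail the middles of the first, second and third gap are 44, 100 and 156 mm from it
- striker: the striker, a smooth cream disc 41 mm across and 12 mm thick, about 20 g, lying flat on the playing surface between the rack and the robot; origin at the centre of its underside. Home in a gap it touches the back wall, with its centre at x = -11.5 mm in the rack's frame and 9 mm of it still out of the mouth
- coin_a: a carrom coin, flat wooden disc 31 mm across and 8 mm thick (smaller than the striker); origin at the centre of its underside; standing by in one of the rack's gaps, never the third
- coin_b: a carrom coin, flat wooden disc 31 mm across and 8 mm thick (smaller than the striker); origin at the centre of its underside; standing by in one of the rack's gaps, never the third
- coin_c: a carrom coin, flat wooden disc 31 mm across and 8 mm thick (smaller than the striker); origin at the centre of its underside; on the board to the left of the striker
- coin_d: a carrom coin, flat wooden disc 31 mm across and 8 mm thick (smaller than the striker); origin at the centre of its underside; on the board to the right of the striker
- jug: red plastic jug, 104 mm across and 150 mm tall with a handle, on the board at the left; origin at the centre of its underside
- bowl: terracotta-coloured bowl, 104 mm across and 50 mm tall, on the board at the right; origin at the centre of its underside
There are look-alikes about, which are no part of the job. What is shaped like the striker but orange or pink is not meant.

How it is judged:
By the outcome, as a careful person would: the job done as asked, in the order asked, and still so for the second after the job is handed in, with the robot touching nothing.
It also fails if it takes over 72 s, if anything falls off the work surface, if the arm or the gripper's body presses on something with over 40 N, if the wrist force passes 120 N, or if a joint passes its speed limit or range.

## Working session

There is one attempt and no reset: what is moved stays moved. The work goes in short steps, each a Python script; the robot and the scene stay as the last script left them, time stands still between calls to the robot, and variables do not carry over. Pictures are saved under pics/ and viewed, and the job is handed in when it is done.

```bash
mkdir -p pics; ls; python3 - <<'E'
from workcell import arm
import cv2
for n in ("top","side","wrist"):
    r=arm.read_camera(n); cv2.imwrite(f"pics/a_{n}.png",r["pixels"][:,:,::-1])
    print(n,r["fx"],r["cx"],r["cy"],r.get("camera_from_world",r.get("hand_eye")))
    for o in ("rack","knob","striker","coin_a","jug","bowl","rail"):
        print(o,[(round(d["score"],2),[round(e) for e in d["extent"]]) for d in arm.spot_in(o,n)])
s=arm.sense();print(s)
E
```

```text
pics
top 420.90362763388 287.29184090972547 213.58717185893107 [[-0.01156242 -0.99971853 -0.02071638  0.11103781]
 [-0.9837671   0.01508337 -0.17881492  0.4328139 ]
 [ 0.17907706  0.01831257 -0.98366461  1.20093251]
 [ 0.          0.          0.          1.        ]]
rack [(0.73, [276, 138, 390, 165])]
knob [(0.74, [387, 131, 401, 156])]
striker [(0.62, [290, 190, 302, 202]), (0.49, [156, 240, 169, 255]), (0.44, [201, 292, 220, 304])]
coin_a [(0.64, [395, 191, 400, 207]), (0.63, [242, 191, 254, 200])]
jug [(0.91, [180, 165, 233, 208])]
bowl [(0.78, [414, 167, 452, 201])]
rail [(0.95, [275, 140, 384, 160])]
side 503.3584501186539 284.3994488130698 211.275105004467 [[-0.83661429 -0.54777304  0.00460778  0.41209734]
 [-0.36473225  0.55074057 -0.75076974  0.17541732]
 [ 0.40871373 -0.6297853  -0.66054793  1.11414532]
 [ 0.          0.          0.          1.        ]]
rack [(0.7, [215, 140, 289, 216]), (0.34, [213, 143, 277, 207])]
knob [(0.67, [273, 128, 290, 155])]
striker [(0.78, [201, 370, 221, 395]), (0.72, [308, 350, 329, 368]), (0.66, [263, 219, 280, 232]), (0.53, [127, 316, 146, 
[... 582 characters left out ...]
[]
bowl []
rail []
{'clock': 1.2, 'joint_pos': array([ 1.17309367,  0.38339906,  0.0163716 ,  1.37009514, -0.00628891,
        1.38820899, -0.04650549]), 'qd': array([-0.00021321,  0.00096675,  0.00162575,  0.00038702, -0.00046646,
       -0.00093338,  0.00042273]), 'joint_torque': array([-4.35165248e-04, -6.27344227e+01,  8.42748508e-01, -3.72077823e+01,
        1.65617710e-02,  2.80479522e-03, -3.63292952e-05]), 'eef_pos': array([ 0.20541341, -0.59026145,  0.25628192]), 'eef_rot': array([-3.14152933e+00, -5.74453612e-05,  3.34871686e-01]), 'force': array([ 0.1811074 , -0.04385295,  0.81655441]), 'moment': array([-0.03484623,  0.01536051,  0.02705026]), 'gripper_width': 0.08538322233219701}
```

View images.

View pics/a_top.png

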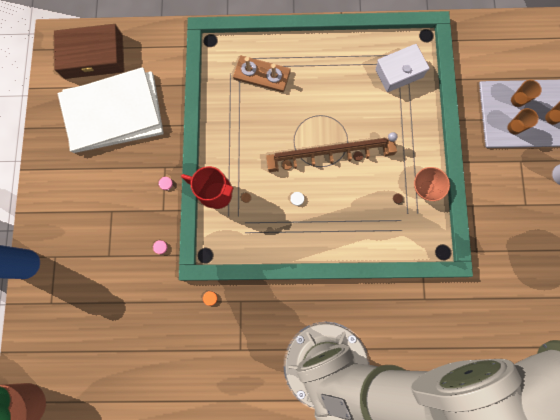

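View pics/a_side.png

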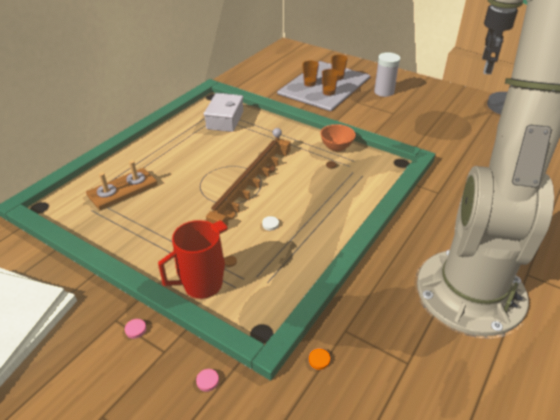

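```bash
python3 - <<'E'
import cv2
a=cv2.imread("pics/a_top.png")[115:265,230:420]
cv2.imwrite("pics/a_topc.png",cv2.resize(a,None,fx=4,fy=4,interpolation=cv2.INTER_CUBIC))
E
```

```text
(no output)
```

View pics/a_topc.png

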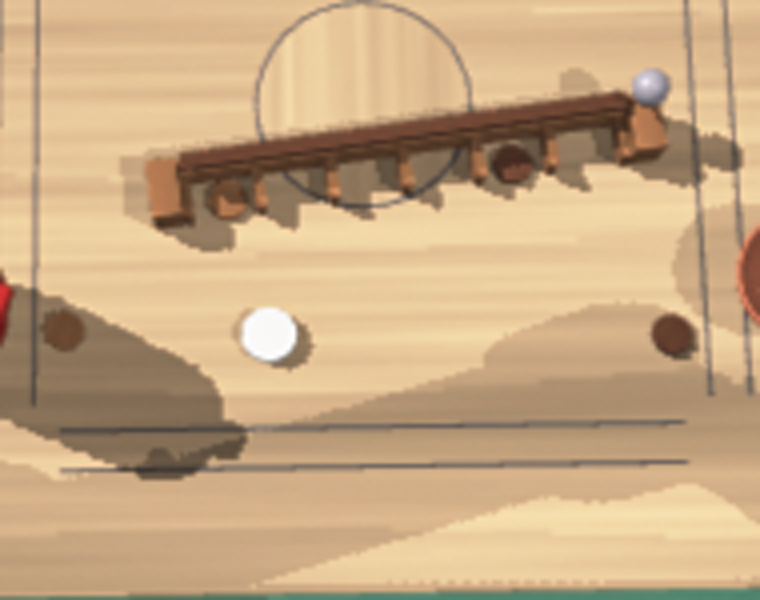

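```bash
cat > h.py <<'E'
import numpy as np, cv2, json
from scipy.spatial.transform import Rotation as R
def K(r): return np.array([[r["fx"],0,r["cx"]],[0,r["fy"],r["cy"]],[0,0,1]])
def ray(uv,r,z,T=None):
    T=r["camera_from_world"] if T is None else T; T=np.array(T)
    d=T[:3,:3].T@np.linalg.solve(K(r),[uv[0],uv[1],1.]); c=-T[:3,:3].T@T[:3,3]
    return c+d*(z-c[2])/d[2]
def wristT(r,s):
    W=np.eye(4);W[:3,:3]=R.from_euler("xyz",s["eef_rot"]).as_matrix();W[:3,3]=s["eef_pos"]
    return np.linalg.inv(W@np.array(r["hand_eye"]))
def proj(p,r,T): 
    q=T[:3,:3]@p+T[:3,3]; return (K(r)@q)[:2]/q[2]
E
python3 - <<'E'
from h import *
r=dict(fx=420.9036,fy=420.9036,cx=287.2918,cy=213.587,camera_from_world=[[-0.01156242,-0.99971853,-0.02071638,0.11103781],[-0.9837671,0.01508337,-0.17881492,0.4328139],[0.17907706,0.01831257,-0.98366461,1.20093251],[0,0,0,1]])
c=lambda x,y:(230+x/4-.4,115+y/4-.4)
for n,p,z in [("knob",c(651,86),.07),("railL",c(181,162),.054),("railR",c(628,100),.054),("blkL",c(167,190),.046),("blkR",c(650,133),.046),("striker",c(268,334),.022),("coin_c",c(64,330),.018),("coin_d",c(673,334),.018)]:
    print(n,ray(p,r,z).round(3))
from workcell import arm
for x,y,z in [(.5,0,.25),(.4,.1,.04),(.42,.1,.04),(.45,.1,.04),(.6,-.15,.08)]:
    for yaw in (0,1.57,-1.57,3.14):
        q=arm.inverse_kinematics([x,y,z],[np.pi,0,yaw]); print(x,y,z,yaw,None if q is None else np.round(q,2))
E
```

```text
knob [ 0.657 -0.209  0.07 ]
railL [0.61  0.14  0.054]
railR [ 0.652 -0.195  0.054]
blkL [0.591 0.151 0.046]
blkR [ 0.629 -0.212  0.046]
striker [0.485 0.077 0.022]
coin_c [0.491 0.231 0.018]
coin_d [ 0.481 -0.227  0.018]
0.5 0 0.25 0 [ 0.52  0.17 -0.65  1.69  0.1   1.32 -1.72]
0.5 0 0.25 1.57 [ 0.56  0.17 -0.7   1.69  0.12  1.32 -0.16]
0.5 0 0.25 -1.57 [-1.2   0.31  1.39  1.75 -0.32  1.34 -2.89]
0.5 0 0.25 3.14 [ 0.65  0.19 -0.81  1.69  0.14  1.32  1.39]
0.4 0.1 0.04 0 [ 0.44  0.29 -0.83  2.14  0.29  0.83 -2.14]
0.4 0.1 0.04 1.57 [ 0.52  0.32 -0.93  2.14  0.34  0.84 -0.62]
0.4 0.1 0.04 -1.57 [ 0.78  0.51 -1.27  2.13  0.61  0.95  2.3 ]
0.4 0.1 0.04 3.14 [ 0.53  0.32 -0.94  2.14  0.35  0.84  0.95]
0.42 0.1 0.04 0 [ 0.4   0.32 -0.79  2.09  0.3   0.84 -2.14]
0.42 0.1 0.04 1.57 [ 0.52  0.36 -0.93  2.09  0.38  0.86 -0.63]
0.42 0.1 0.04 -1.57 [ 0.76  0.57 -1.28  2.08  0.67  0.99  2.27]
0.42 0.1 0.04 3.14 [ 0.53  0.37 -0.94  2.09  0.4   0.87  0.93]
0.45 0.1 0.04 0 [ 0.36  0.37 -0.75  2.02  0.33  0.87 -2.14]
0.45 0.1 0.04 1.57 [ 0.52  0.44 -0.94  2.02  0.45  0.9  -0.67]
0.45 0.1 0.04 -1.57 [ 0.74  0.66 -1.28  2.01  0.75  1.05  2.25]
0.45 0.1 0.04 3.14 [ 0.54  0.45 -0.97  2.02  0.48  0.91  0.89]
0.6 -0.15 0.08 0 [ 0.43  0.53 -0.32  1.59  0.19  1.05 -1.51]
0.6 -0.15 0.08 1.57 [ 0.56  0.56 -0.5   1.58  0.3   1.08 -0.02]
0.6 -0.15 0.08 -1.57 [ 0.24  0.51 -0.07  1.6   0.04  1.04 -2.98]
0.6 -0.15 0.08 3.14 [ 0.62  0.58 -0.59  1.58  0.36  1.09  1.51]
```

```bash
python3 - <<'E'
from workcell import arm
from h import *
arm.grip(0.0,20)
arm.reach([.53,-.03,.27],[np.pi,0,0.13])
arm.wait(.3)
s=arm.sense(); r=arm.read_camera("wrist"); cv2.imwrite("pics/b_wrist.png",r["pixels"][:,:,::-1])
json.dump(dict(r={k:np.array(v).tolist() for k,v in r.items() if k!="pixels"},s={k:np.array(v).tolist() for k,v in s.items()}),open("b.json","w"))
print(s["clock"],s["eef_pos"],s["eef_rot"],s["force"],s["gripper_width"],s["joint_pos"])
for o in ("striker","knob"):
    print(o,[(round(d["score"],2),[round(e,1) for e in d["extent"]]) for d in arm.spot_in(o,"wrist")])
E
```

```text
4.575 [ 0.53002223 -0.03041351  0.2699547 ] [-3.14156852e+00  4.75113632e-05  1.29294935e-01] [-0.23927185 -0.15138271  0.14659573] -1.8744055935868898e-05 [ 0.48775988  0.21896741 -0.57582312  1.58545488  0.12090555  1.37307579
 -1.54244967]
striker [(0.73, [172.7, 183.0, 203.6, 217.2]), (0.72, [0.5, 347.1, 28.5, 371.7])]
knob [(0.84, [447.3, 64.5, 505.8, 123.8])]
```

View pics/b_wrist.png

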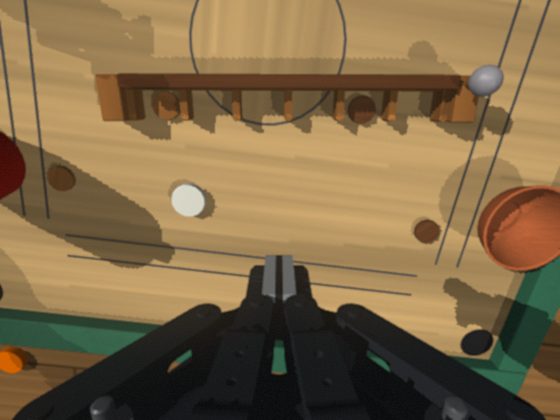

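```bash
python3 - <<'E'
import cv2,numpy as np
a=cv2.imread("pics/b_wrist.png")
f=lambda x0,x1,y0,y1,k:cv2.resize(a[y0:y1,x0:x1],None,fx=k,fy=k,interpolation=cv2.INTER_CUBIC)
L=f(90,290,60,130,4);Rr=f(310,510,60,130,4)
cv2.imwrite("pics/b_crop.png",np.vstack([L,Rr]))
E
```

```text
(no output)
```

View pics/b_crop.png

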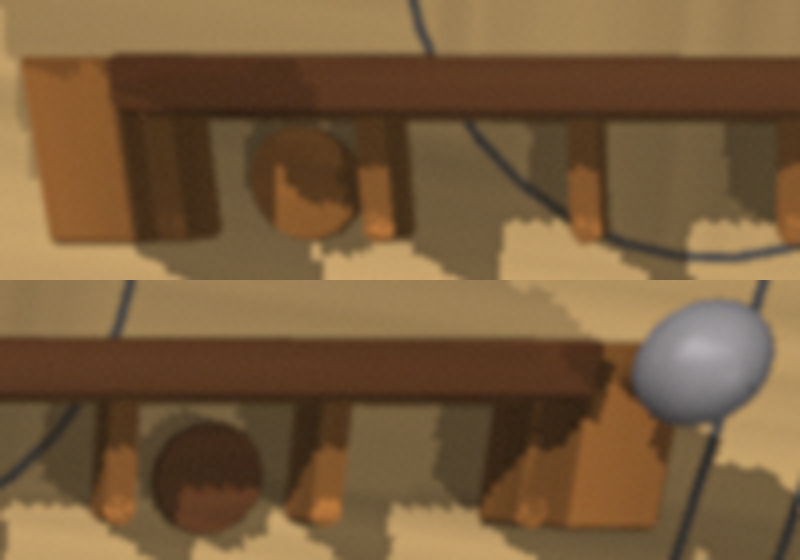

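```bash
python3 - <<'E'
from h import *
from scipy.optimize import least_squares
b=json.load(open("b.json")); r,s=b["r"],b["s"]; T=wristT(r,s)
L=lambda x,y:(90+x/4-.4,60+y/4-.4); Q=lambda x,y:(310+x/4-.4,60+(y-280)/4-.4)
# rack frame points
obs=[("railBL",(23,170,44),L(113,56)),("railBR",(23,-170,44),Q(606,342)),
("blkL bo",(23,196,36),L(22,60)),("blkL fo",(-23,196,36),L(52,241)),("blkR fo",(-23,-196,36),Q(657,526)),("blkR fi",(-23,-172,36),Q(569,526)),("blkL fi",(-23,172,36),L(133,241)),("knob",(16,-184,60),Q(704,362))]
def pts(p): 
    c,sn=np.cos(p[2]),np.sin(p[2])
    return [np.array([p[0]+(c*o[1][0]-sn*o[1][1])/1e3,p[1]+(sn*o[1][0]+c*o[1][1])/1e3,.01+o[1][2]/1e3]) for o in obs]
fun=lambda p:np.concatenate([proj(q,r,T)-o[2] for q,o in zip(pts(p),obs)])
f=least_squares(fun,[.62,-.03,.13],loss="soft_l1"); print(f.x)
for o,e in zip(obs,f.fun.reshape(-1,2)): print(o[0],e.round(1))
p=f.x; c,sn=np.cos(p[2]),np.sin(p[2])
img=cv2.imread("pics/b_wrist.png")
hsv=cv2.cvtColor(img[175:225,160:215],cv2.COLOR_BGR2HSV); m=((hsv[...,1]<60)&(hsv[...,2]>150)).astype(np.uint8)
ys,xs=np.nonzero(m); uv=(xs.mean()+160,ys.mean()+175); print("striker px",uv,len(xs),xs.min()+160,xs.max()+160)
st=ray(uv,r,.022,T); print("striker",st)
w1=ray((xs.min()+160,uv[1]),r,.022,T);w2=ray((xs.max()+161,uv[1]),r,.022,T);print("diam",np.linalg.norm(w1-w2))
d=st[:2]-p[:2]; print("striker in rack",c*d[0]+sn*d[1],-sn*d[0]+c*d[1])
for uv in [(171.3/1,105),(361.5,109.5),(61,177),(427,231)]:
    q=ray(uv,r,.018,T); d=q[:2]-p[:2]; print("coin rack",(np.array([c*d[0]+sn*d[1],-sn*d[0]+c*d[1]])*1e3).round(), q.round(3))
for y in (-140,-84,-28,28): cv2.circle(img,tuple(int(round(v)) for v in proj(np.array([p[0]+(c*16-sn*y)/1e3,p[1]+(sn*16+c*y)/1e3,.054]),r,T)),3,(0,255,255),-1)
cv2.imwrite("pics/b_ov.png",cv2.resize(img[50:240,90:510],None,fx=1.9,fy=1.9))
E
```

```text
[ 0.61767236 -0.0275446   0.12720512]
railBL [-2.9 -0.6]
railBR [ 1.5 -1.5]
blkL bo [-2.1 -0.9]
blkL fo [-1.6  1.4]
blkR fo [1.2 0.9]
blkR fi [0.3 0.9]
blkL fi [1.1 1.5]
knob [0.1 0. ]
striker px (np.float64(187.3230403800475), np.float64(200.09501187648456)) 842 171 204
striker [0.48704639 0.07723761 0.022     ]
diam 0.041275784478579436
striker in rack -0.11627763773424749 0.1205071209086733
coin rack [ -7. 130.] [0.595 0.1   0.018]
coin rack [-11. -83.] [ 0.617 -0.111  0.018]
coin rack [-89. 271.] [0.495 0.23  0.018]
coin rack [-158. -178.] [ 0.484 -0.225  0.018]
```

View pics/b_ov.png

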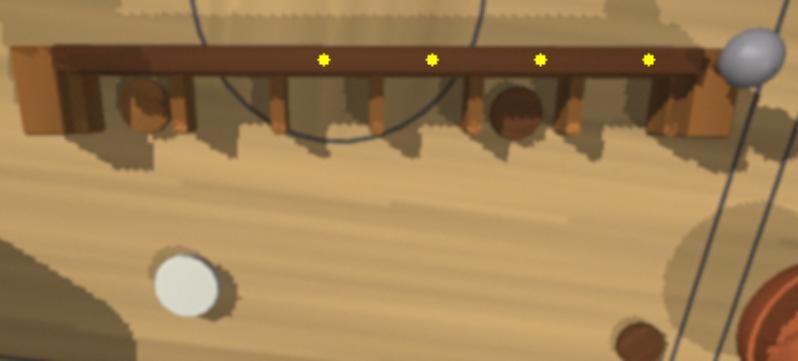

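```bash
cat >> h.py <<'E'
P=(0.61767,-0.02754,0.1272)
def rk(x,y,z): 
    c,s=np.cos(P[2]),np.sin(P[2]); x/=1e3;y/=1e3
    return [P[0]+c*x-s*y,P[1]+s*x+c*y,z/1e3]
E
python3 - <<'E'
from workcell import arm
from h import *
o=[np.pi,0,P[2]+np.pi/2]
arm.reach(rk(16,-152,140),o)
arm.movel(rk(16,-152,84),v=.12); arm.wait(.3)
f0=arm.sense()["force"]; print(f0)
for z in (80.5,79,78,77,76):
    arm.movel(rk(16,-152,z),v=.02); arm.wait(.15); s=arm.sense(); df=s["force"]-f0
    print(z,s["eef_pos"][2].round(4),df.round(2),s["clock"])
    if df[2]>2.2: break
s=arm.sense(); r=arm.read_camera("wrist"); cv2.imwrite("pics/c_wrist.png",r["pixels"][:,:,::-1])
E
```

```text
[ 0.16329677 -0.53834054  0.02770421]
80.5 0.0805 [-0.53  0.5   0.04] 7.5583
79 0.0792 [0.26 0.51 1.69] 7.9583
78 0.0781 [ 1.17 -0.57  1.51] 8.3583
77 0.0771 [0.06 0.56 2.45] 8.7583
```

View pics/c_wrist.png

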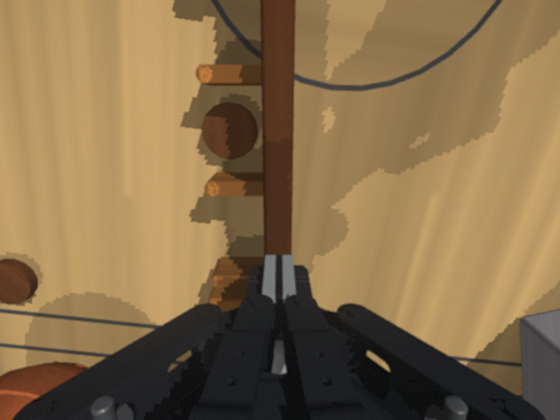

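```bash
python3 - <<'E'
from workcell import arm
from h import *
f0=np.array([0,0,.03])
for y in (-140,-112,-84,-56,-28):
    arm.movel(rk(16,y,76.6),v=.03); s=arm.sense(); print(y,s["eef_pos"].round(4),(s["force"]-f0).round(2),s["clock"])
arm.wait(.4); s=arm.sense(); print(s["force"].round(2))
r=arm.read_camera("wrist"); cv2.imwrite("pics/d_wrist.png",r["pixels"][:,:,::-1])
arm.movel(rk(16,-28,140),v=.1); s=arm.sense(); print(s["force"].round(2),s["clock"])
E
```

```text
-140 [ 0.6512 -0.1632  0.0766] [-0.73  1.18  2.78] 9.3583
-112 [ 0.6478 -0.136   0.0766] [0.   1.23 1.08] 10.4417
-84 [ 0.6442 -0.1082  0.0766] [0.14 0.94 1.73] 11.525
-56 [ 0.6406 -0.0805  0.0766] [-0.14  1.7   2.27] 12.6083
-28 [ 0.6371 -0.0527  0.0766] [-0.19  1.3   2.21] 13.6917
[-0.86  1.98  2.07]
[-0.47 -0.87 -0.58] 14.925
```

View pics/d_wrist.png

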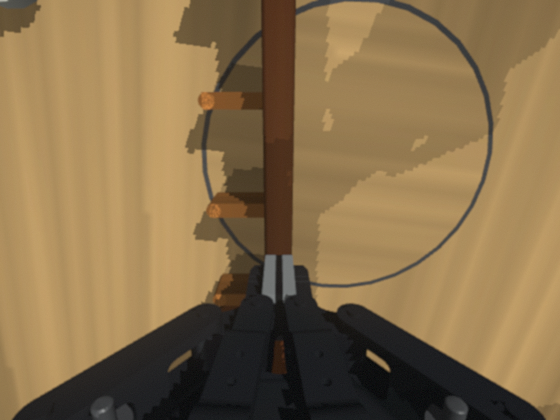

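```bash
python3 - <<'E'
from workcell import arm
from h import *
S=np.array([-116.3,120.5]); G=np.array([-75.,-28.]); d=(G-S)/np.linalg.norm(G-S)
yaw=P[2]+np.arctan2(d[1],d[0]); o=[np.pi,0,yaw]
a=S-d*46; e=G-d*29
for q in (rk(*a,140),rk(*a,38),rk(*e,38)): print(np.round(q,3),arm.inverse_kinematics(q,o))
arm.reach(rk(*a,140),o); 
arm.grip(.020,20); 
arm.movel(rk(*a,50),v=.15)
arm.movel(rk(*a,38),v=.04); arm.wait(.1)
s=arm.sense(); print(s["force"].round(2),s["gripper_width"],s["eef_pos"].round(4),s["clock"])
r=arm.read_camera("wrist"); cv2.imwrite("pics/e_wrist.png",r["pixels"][:,:,::-1])
r=arm.read_camera("side"); cv2.imwrite("pics/e_side.png",r["pixels"][:,:,::-1])
E
```

```text
[0.469 0.12  0.14 ] [-1.4033404   0.48881857  1.37841898  1.94092034 -0.52781278  1.15592811
 -2.56202733]
[0.469 0.12  0.038] [-1.32054161  0.80557393  1.35822349  2.03007461 -0.90523291  1.11133307
 -2.28073006]
[ 0.536 -0.038  0.038] [ 0.152496    0.42047989 -0.17075611  1.85006626  0.09023249  0.87848287
 -2.80446096]
[-0.68  0.62  0.05] 0.02000709989135375 [0.4693 0.1196 0.0381] 18.7167
```

View pics/e_wrist.png

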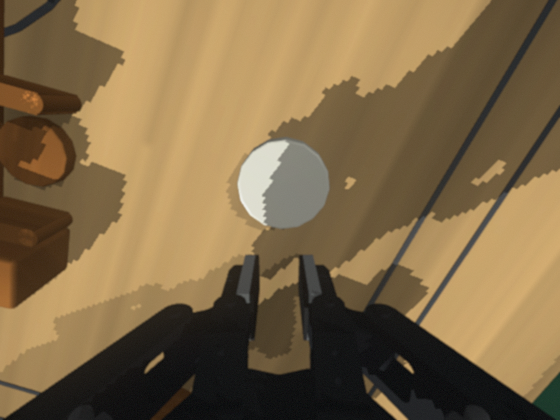

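View pics/e_side.png

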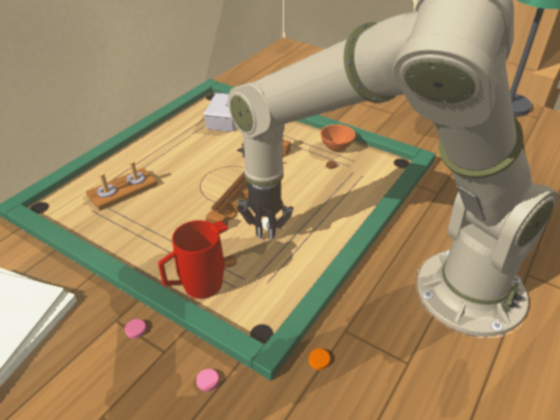

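```bash
python3 - <<'E'
from workcell import arm
from h import *
S=np.array([-116.3,120.5]); G=np.array([-75.,-28.]); d=(G-S)/np.linalg.norm(G-S)
print(arm.sense()["joint_pos"].round(2))
m=(S-d*46+G-d*29)/2
arm.movel(rk(*m,38),v=.06); s=arm.sense(); print(s["force"].round(2),s["joint_pos"].round(2),s["clock"])
arm.movel(rk(*(G-d*29),38),v=.06); arm.wait(.1)
s=arm.sense(); print(s["force"].round(2),s["joint_pos"].round(2),s["clock"])
r=arm.read_camera("wrist"); cv2.imwrite("pics/f_wrist.png",r["pixels"][:,:,::-1])
json.dump(dict(r={k:np.array(v).tolist() for k,v in r.items() if k!="pixels"},s={k:np.array(v).tolist() for k,v in s.items()}),open("f.json","w"))
E
```

```text
[-1.24  0.61  1.17  2.03 -0.69  0.97 -2.45]
[ 0.29 -0.07  0.18] [-1.02  0.63  1.13  1.98 -0.69  0.99 -2.29] 20.3917
[-0.7   0.07 -0.25] [-0.8   0.68  1.08  1.89 -0.71  1.02 -2.15] 22.0667
```

View pics/f_wrist.png

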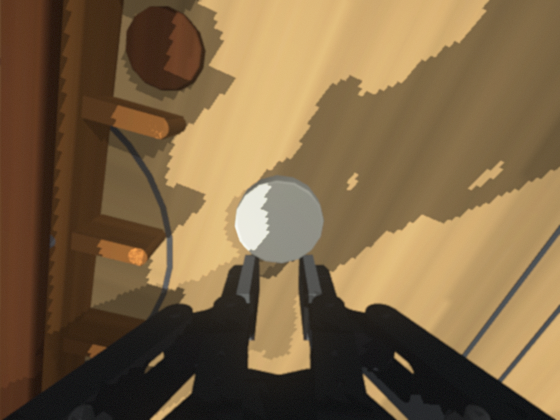

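```bash
python3 - <<'E'
from h import *
b=json.load(open("f.json")); r,s=b["r"],b["s"]; T=wristT(r,s)
c,sn=np.cos(P[2]),np.sin(P[2])
def tr(uv,z):
    q=ray(uv,r,z,T); d=q[:2]-P[:2]; return (np.array([c*d[0]+sn*d[1],-sn*d[0]+c*d[1]])*1e3).round(1)
print("disc",tr((279.5,219),.022)); print("edges",tr((235,219),.022),tr((323,219),.022),tr((279,177),.022))
print("noses",tr((166,128),.034),tr((145,257),.034))
E
```

```text
disc [-74.3 -28.9]
edges [-55.  -23.5] [-93.2 -34.2] [-68.9 -47.5]
noses [-22.5 -56.7] [-22.4  -1.1]
```

```bash
python3 - <<'E'
from workcell import arm
from h import *
S=np.array([-116.3,120.5]); G=np.array([-75.,-28.]); d=(G-S)/np.linalg.norm(G-S)
arm.movel(rk(*(G-d*50),38),v=.1)
arm.movel(rk(*(G-d*50),100),v=.15)
Y=-28.9
arm.reach(rk(-124,Y,100),[np.pi,0,P[2]])
arm.movel(rk(-124,Y,50),v=.15)
arm.movel(rk(-124,Y,38),v=.05)
arm.movel(rk(-62,Y,38),v=.05); arm.wait(.1)
s=arm.sense(); print(s["force"].round(2),s["joint_pos"].round(2),s["eef_pos"].round(4),s["clock"])
r=arm.read_camera("wrist"); cv2.imwrite("pics/g_wrist.png",r["pixels"][:,:,::-1])
E
```

```text
[ 0.02 -0.46  0.34] [-0.55  0.58  0.8   1.81 -0.5   0.96 -0.98] [ 0.5596 -0.0641  0.038 ] 26.5083
```

View pics/g_wrist.png

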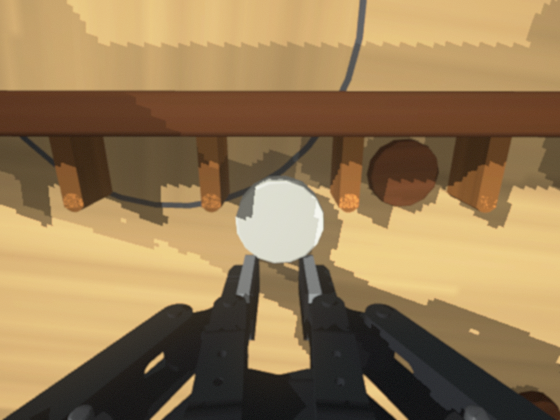

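Striker sits centred (280,220) between the gap's noses (210,203) and (348,203); the coin of gap 2 is at (403,172). Pushing home with force checks.

```bash
python3 - <<'E'
from workcell import arm
from h import *
Y=-28.9
arm.movel(rk(-45,Y,38),v=.03); arm.wait(.15)
c,sn=np.cos(P[2]),np.sin(P[2])
f0=arm.sense()["force"]
for x in np.arange(-44,-34.9,1):
    arm.movel(rk(x,Y,38),v=.02); arm.wait(.1)
    F=np.mean([ (arm.wait(.02),arm.sense()["force"])[1] for _ in range(4)],axis=0)-f0
    fx=-(c*F[0]+sn*F[1]); print(x,fx.round(2))
    if fx>2.5: break
s=arm.sense(); print(s["eef_pos"].round(4),s["clock"])
r=arm.read_camera("wrist"); cv2.imwrite("pics/i_wrist.png",r["pixels"][:,:,::-1])
json.dump(dict(r={k:np.array(v).tolist() for k,v in r.items() if k!="pixels"},s={k:np.array(v).tolist() for k,v in s.items()}),open("i.json","w"))
E
```

```text
-44.0 -0.56
-43.0 -0.89
-42.0 -1.14
-41.0 -0.53
-40.0 0.74
-39.0 4.44
[ 0.5818 -0.0613  0.0378] 29.925
```

View pics/i_wrist.png

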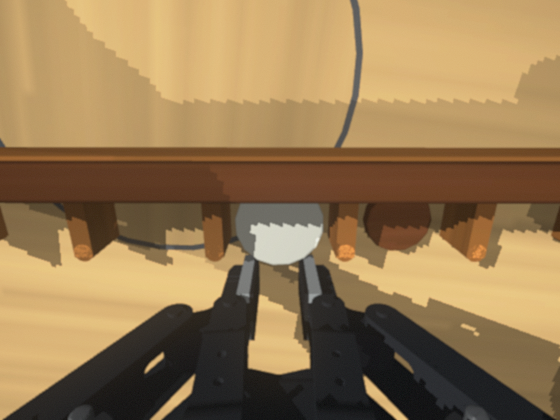

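```bash
python3 - <<'E'
from workcell import arm
from h import *
Y=-28.9
arm.movel(rk(-60,Y,38),v=.05)
arm.movel(rk(-110,Y,120),v=.12)
arm.movel(rk(-90,Y,260),v=.2); arm.wait(.3)
s=arm.sense(); r=arm.read_camera("wrist"); im=r["pixels"][:,:,::-1].copy(); cv2.imwrite("pics/j_wrist.png",im)
T=wristT(r,s)
t=arm.read_camera("top"); cv2.imwrite("pics/j_top.png",t["pixels"][:,:,::-1])
uv=proj(np.array(rk(-11.5,-28.9,22)),r,T); print("expected home px",uv,s["clock"],s["force"].round(2))
json.dump(dict(r={k:np.array(v).tolist() for k,v in r.items() if k!="pixels"},s={k:np.array(v).tolist() for k,v in s.items()}),open("j.json","w"))
u,v=[int(x) for x in uv]
cv2.imwrite("pics/j_crop.png",cv2.resize(im[max(0,v-70):v+70,u-90:u+90],None,fx=4,fy=4,interpolation=cv2.INTER_CUBIC))
for k in (-20.5,): print("front edge expected",proj(np.array(rk(-32,-28.9,22)),r,T), u-90,max(0,v-70))
E
```

```text
expected home px [280.00138153 106.68754027] 32.65 [-0.26 -0.75  0.53]
front edge expected [279.98146249 126.38756356] 190 36
```

View pics/j_wrist.png

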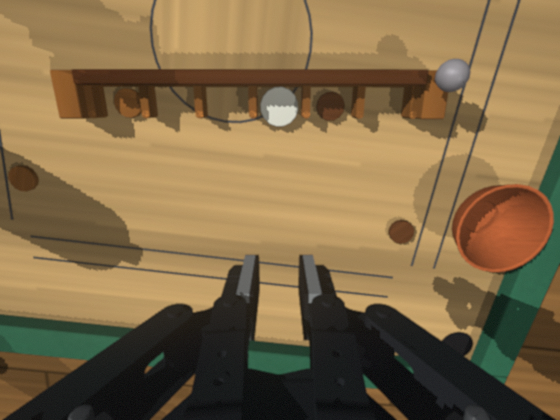

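View pics/j_crop.png

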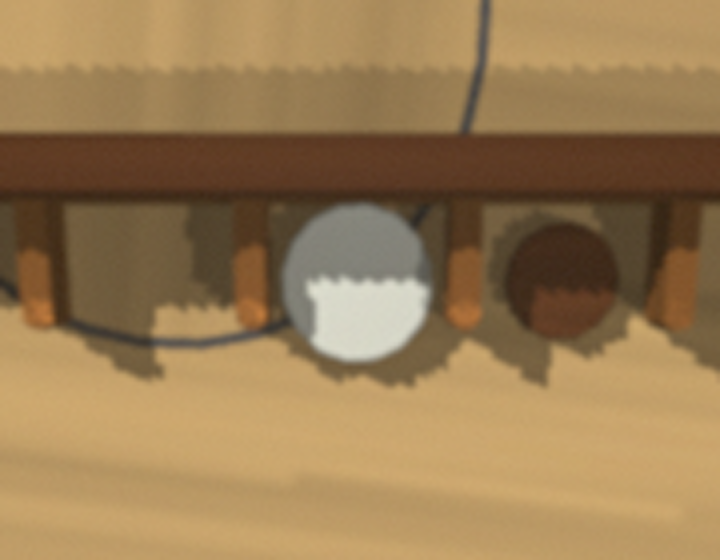

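View pics/j_top.png

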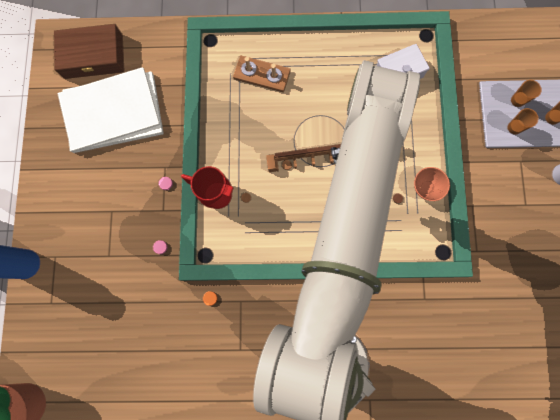

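```bash
python3 -c "
from workcell import arm
print(arm.hand_in()); print(arm.sense()['clock'])"
```

```text
the job is handed in; nothing more can be done
None
the job is handed in; nothing more can be done
```

The job is done and handed in: the rail was stroked as asked, and the striker is home in the third gap.

- **Rail:** The knob is at the -y end. I touched the rail 32 mm from the knob, since the fingers would not fit closer beside it. I slid over the first and second gaps, stopped 156 mm from the knob at the third, and lifted straight off. The fingertip pressed the rail about 2.4 mm down. The wrist force read 1–3 N, with about 0.5 N of noise, against the 4 N that would reach the stop.
- **Striker:** I took the cream disc at wrist pixel (187, 200), which measured 41.3 mm across; the orange and pink discs were look-alikes. I pushed it with slightly open fingertips in two straight strokes, first to a point in front of the third gap and then straight in. The force rose to 4.4 N where contact with the back wall was expected.
- **Last checks:** With the hand clear, the striker's front edge sat at image row 126.5, against 126.4 expected for fully home. The rail hides the back wall in that view, so being home rests on this edge and the force rise.
- **Other things:** The coins, jug and bowl looked unmoved in the last pictures. The clock read 32.7 s at the last check. No check failed or disagreed.

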